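Take the pull-out tray out of the pill box for washing

TASK

The tray of the grey pill box has to be washed. Draw it out to its stop, raise its front end over the stop lip, slide it clear of the case without forcing it, and let it lie free on the plaster; then take it again by its two long sides and set it down gently, upright and flat, in the steel dish. Leave the jar, the funnel, the thermometer and the teaspoon where they are.

Things in the scene. Friction and masses are not known exactly. Their poses are not given: they have to be found in the camera images.
- case: Fixed grey plastic case of the pill box, screwed down: 116 mm long (its x), 68 mm wide (y), 47 mm high. Origin: centre of its underside, on the plaster; z up. Its open mouth is at x = -58 mm; the tray comes out along the case's -x. Roof underside at 43 mm. A stop lip stands across its floor 0 to 12 mm behind the mouth (differs from box to box): 4 mm thick, 5 mm high, top 8 mm above the plaster.
- grooves (a point): Point midway between the open ends, at the mouth, of two straight grooves, one in each inner side wall of the case, running its whole length, 18 to 26 mm above the plaster. The tray's rear pins run in them. Axes as the case's.
- tray: Loose grey tray, about 110 g, open on top, four compartments in a row; body 112 mm long (x -56 to 56), 50 mm wide, rim 30 mm above its origin, underside of its bottom 4 mm above it. Front is -x: panel 62 wide, 36 high (x -59 to -56), then the pull. Origin: centre of the body, at the level of its feet (panel foot and rib): 4 mm above the plaster in the case, 0 when out, lying level.
- pull (a point): Middle of the tray's pull, an upright grip blade ahead of the front panel: 26 mm long (along the tray's x, -85 to -59), 10 mm thick (y), from 8 to 36 mm above the tray's origin. This point: tray x = -72 mm, 26 mm above the origin. It can be pinched from above across its thickness. Axes as the tray's.
- stop_rib (a point): Foot of the cross rib under the tray (out of sight), 4 mm high, tray x 8 to 12. Drawn out, it catches behind the stop lip at a place to be felt: tray origin at case x -50 to -62 mm (fully in: -2; at the start -2 to -22). It clears once the front is raised so that the pull is 9 to 13 mm higher; at 18 to 23 mm the rim meets the roof. 9 mm farther out it is past the lip and the front may be lowered.
- rear_pins (a point): Midway between the tray's two rear pins, 6 mm in diameter, 4.5 mm long, one out of each side (tray x = 51 mm, 17 mm above its origin). They run in the grooves with 2 mm of play up and down; the tray turns about them when its front is raised. The tray's bottom slides on the stop lip's top. The tray is clear of the case once its origin is beyond case x = -114 mm.
- dish: Loose shallow rectangular stainless steel dish, inside 187 mm long (its x) by 137 mm wide (y), outside 204 by 153 mm over the rim, walls 22 mm high, floor 2 mm thick, about 0.4 kg. Origin: centre of its underside; z up. The tray with its pull (141 mm, tray x -85 to 56) fits in along the dish's length, either way round.
- jar: White ceramic jar with a clip-on lid, 76 mm in diameter, 95 mm high. Origin: centre of its underside. To be left alone.
- funnel: Green plastic funnel standing on its mouth, 92 mm in diameter, 84 mm high. Origin: centre of its mouth on the plaster. To be left alone.
- thermometer: Glass thermometer in a metal tube with a pocket clip, lying, 126 mm long (along x), 18 mm high. Origin: near its middle, on the plaster. To be left alone.
- teaspoon: Steel teaspoon, lying, 134 mm long (along x), bowl at +x. Origin: near its middle, on the plaster. To be left alone.
Mind the look-alikes: they are no part of the job. Leave any yellow look-alike of the tray alone. What is shaped like the case but pink is not meant.

How it is judged:
On the way, in this order (a step that is already met when the one before it is completed fails the run):
1. the tray is out of the case and lies flat and free on the plaster, let go (x of tray in the frame of case below -0.116 m and height (world z) of tray below 0.004 m and angle between tray's own z axis and vertical below 0.06 rad and contact force between tray and case below 0.05 N and contact force between tray and dish below 0.05 N and contact force between tray and the fingers below 0.05 N), for 0.2 s.
2. it is lifted off the plaster by its long sides, upright (height (world z) of tray above 0.03 m and angle between tray's own z axis and vertical below 0.4 rad and contact force between tray and the fingers above 0.5 N and x of the grasp point in the frame of tray between -0.05 and 0.05 m), for 0.1 s.
At the end, for the whole second after the job is handed in: The tray lies upright and flat (within 0.06 rad) on the floor of the steel dish, inside its walls (its underside less than 6 mm above the dish's underside, its origin within 60 mm along and 45 mm across of the dish's centre), at rest and let go; the dish stands flat (x of tray in the frame of dish between -0.06 and 0.06 m and y of tray in the frame of dish between -0.045 and 0.045 m and z of tray in the frame of dish below 0.006 m and angle between tray's own z axis and vertical below 0.06 rad and angle between dish's own z axis and vertical below 0.05 rad and linear speed of tray below 0.02 m/s and contact force between tray and the fingers below 0.05 N); the robot touches nothing.
It fails at once if the tray is let go above the dish and drops in, or is left on its rim (contact force between tray and the fingers below 0.02 N and horizontal distance between tray and dish below 0.1 m and height (world z) of tray above 0.016 m).
It fails at once if the tray is forced against the case (contact force between tray and case above 60 N).
It fails at once if the jar, funnel, thermometer or teaspoon is moved by more than 20 mm (distance of any of jar, funnel, thermometer, teaspoon from where it was at the start of the episode above 0.02 m).
It also fails if it takes over 58 s, if anything falls off the work surface, if the arm or the gripper's body presses on something with over 40 N, if the wrist force passes 120 N, or if a joint passes its speed limit or range.

ROBOT

A 6-joint arm with a two-finger parallel gripper is mounted at the origin on the work surface. World frame = base frame: x ahead of the robot, y to its left, z up, the work surface at z = 0. Lengths are in m, angles in rad, forces in N, time in s.
With the tool pointing down it reaches from about 0.3 to 0.875 m from the base axis. Payload 6.4 kg.
Tool frame: the origin (TCP) lies where the fingers leave the gripper's body, on its centre line; the fingertips stand 73 mm ahead of it and the grasp point (between the pads) lies 54 mm ahead of it; z points along the fingers, y is the line along which they close (so a half turn about z gives the same grasp; the last joint's range is limited). The gripper opens to 85 mm and grips with 20 to 120 N. Pads are 22 mm wide; open, the fingers measure 114 mm over their backs; the gripper's body (76 mm by 85 mm) begins 54 mm behind the grasp point. The pads swing forward as they close: fully open they stand 13 mm farther back than shut.
Start: joints at [1.003, 0.181, 1.607, -0, 1.354, -0.206], TCP at [0.204, 0.538, 0.304] pointing down, gripper open.
Joint ranges: [-2.99, 2.99], [-0.89, 2.07], [0.3, 2.58], [-1.14, 4.28], [0, 2.63], [-3.12, 3.12]. Speed limits (rad/s): [2.57, 2.57, 3.01, 3.14, 3.14, 3.14].

INTERFACE

Orientations are given as a unit quaternion [x, y, z, w].
In Python, from station import robot gives the robot as it stands. The module is installed in compiled form; this text tells all that it offers.
- The arm moves only by the tool apply_moves, never from a script. Its argument "deltas" is a list of rows, each an object with "twist": the turn, a rotation vector about the world's x, y, z in degrees, a list of three; "travel": the shift along the world's x, y, z in m, a list of three; "claw": the finger opening in m, from 0 to 0.0854. A call has 1 to 20 rows; each row is the pose to reach, as a shift and turn from the pose commanded when the call began; what a row does not reach only later rows make up. A row lasts 1/10 s, in which the tool goes at most 50 mm and 8.59 degrees, less where a joint would pass 70% of its speed; a pose out of reach is approached as far as the arm can. A call with a gripper value outside its range is refused whole. The fingers move at their own pace and stop on an object; "newtons" is the grip in N (left out, the last holds). Time passes only in rows, so rows that repeat a pose let the fingers close. It gives the time, the measured TCP pose, the force, the opening and the grip force at its end, in the units of the state.
- robot.observe(): the state, without advancing time (a new reading comes with each control period).
- robot.capture(name): name is "scene" or "top" or "wrist"; returns a dict with "color" (420x560x3 uint8, red, green, blue), "fovy" (degrees; the focal length in pixels is half the picture's height over the tangent of half this angle, whatever the lens; pixels are square), "cx", "cy" (the principal point, pixels), "rvec" (rotation vector, rad) and "tvec" (3), from world to camera coordinates, as OpenCV has them. Camera axes: x right, y down, z forward; pixel columns grow to the right and rows downward; lengths in m; the calibration is good to about 2 mm. A picture is of the moment at which its call begins. There is no depth.
- robot.job_done(): hands the job in; it is judged then, once.
The state is a dict: "time": time; "q": joint angles; "qd": joint speeds; "joint_torque": joint torques, N m; "ee_pos": TCP position; "tool_rot": TCP orientation; "ft_force": force on the tool from outside, world axes, zero at the start; "moment": the same for the moment, N m; "grip_width": finger opening in m; "finger_force": force on a finger pad.
Only numpy, scipy, OpenCV 4.12 (cv2) and the standard library are available. Lean on these libraries where they do the work, as an engineer would, in place of code of your own. Each camera call takes 0.05 s, during which the arm holds its last target. There are 200 camera calls.

## Working session

There is one attempt and no reset: what is moved stays moved. The work goes in short steps, Python scripts to look and compute and a tool call to move; the robot and the scene stay as the last step left them, time stands still between calls to the robot, and variables do not carry over. Pictures are saved under pics/ and viewed, at most 10 in all, crops included, and the job is handed in when it is done.

Besides the shell and the picture viewer there is one more tool, called after ">>>" as a command line: name --argument value ..., lists and objects as JSON in quotes. apply_moves: Moves the arm, as the interface text tells. Its arguments: {"type":"object","properties":{"deltas":{"type":"array"},"newtons":{"type":"number"}},"required":["deltas"]}

```bash
mkdir -p pics; cat > h.py <<'E'
import numpy as np, cv2, pickle
from station import robot
def snap(cam,name):
    c=robot.capture(cam); cv2.imwrite(f'pics/{name}.png',c['color'][:,:,::-1]); pickle.dump(c,open(f'pics/{name}.pkl','wb')); return c
def pix2w(c,uv,z):
    f=c['color'].shape[0]/2/np.tan(np.radians(c['fovy'])/2)
    R=cv2.Rodrigues(np.array(c['rvec'],float))[0]; t=np.array(c['tvec'],float).ravel()
    o=-R.T@t; d=R.T@np.array([(uv[0]-c['cx'])/f,(uv[1]-c['cy'])/f,1])
    return o+d*(z-o[2])/d[2]
def load(n): return pickle.load(open(f'pics/{n}.pkl','rb'))
def proj(c,P):
    f=c['color'].shape[0]/2/np.tan(np.radians(c['fovy'])/2)
    R=cv2.Rodrigues(np.array(c['rvec'],float))[0]; t=np.array(c['tvec'],float).ravel()
    p=np.atleast_2d(P)@R.T+t
    return p[:,:2]/p[:,2:]*f+[c['cx'],c['cy']]
E
python3 - <<'E'
from h import *
a=snap('top','top0'); b=snap('scene','scene0')
for c in(a,b):
    R=cv2.Rodrigues(np.array(c['rvec'],float))[0]; print(c['fovy'],c['cx'],c['cy'],-R.T@np.array(c['tvec']).ravel())
s=robot.observe(); print(s)
E
```

```text
56.04862888099075 282.6664419012592 210.03539803069586 [0.43689706 0.08217371 0.97379146]
45.06387513294784 274.31078482916485 210.5975834103535 [ 1.15269664 -0.29152771  1.22155204]
{'time': 0.1, 'q': array([ 1.00270814e+00,  1.81474422e-01,  1.60796047e+00,  7.46710688e-06,
        1.35383810e+00, -2.06279832e-01]), 'qd': array([-8.83202049e-04, -2.92013779e-03, -1.86721733e-03,  5.17854641e-04,
        5.40500505e-04, -3.87194087e-05]), 'joint_torque': array([ 4.98045047e-04, -4.45883524e+01, -3.52235305e+01, -2.91102651e-04,
        4.23136895e-03,  3.04024445e-05]), 'ee_pos': array([0.20327324, 0.53742672, 0.3030445 ]), 'tool_rot': array([ 1.79919801e-01,  9.83680924e-01, -7.76597503e-04, -3.20607534e-04]), 'ft_force': array([-0.61795309, -0.20916772,  0.22217342]), 'moment': array([-0.0210698 ,  0.05985951,  0.03526442]), 'finger_force': 0.0, 'grip_width': 0.0856971524042291}
```

View pics/top0.png

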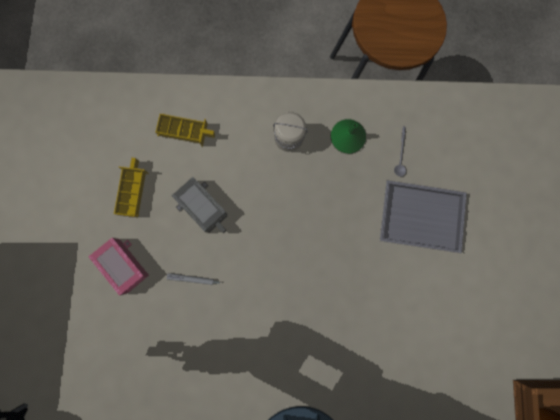

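View pics/scene0.png

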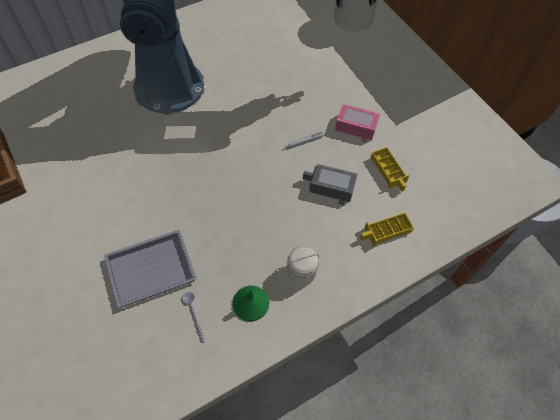

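```bash
python3 - <<'E'
from h import *
a=cv2.imread('pics/top0.png')[170:240,165:230]; b=cv2.imread('pics/scene0.png')[155:211,295:365]
a=cv2.resize(a,None,fx=6,fy=6,interpolation=cv2.INTER_CUBIC); b=cv2.resize(b,None,fx=5.8,fy=5.8,interpolation=cv2.INTER_CUBIC)
im=np.zeros((600,800,3),np.uint8); im[:a.shape[0],:a.shape[1]]=a; im[:b.shape[0],392:392+b.shape[1]]=b[:,:408]
im=np.clip(im*1.5,0,255).astype(np.uint8)
cv2.imwrite('pics/crop1.png',im)
c=load('top0')
for n,uv,z in [('case',(203,202),.047),('dish1',(388,183),.022),('dish2',(466,188),.022),('dish3',(462,250),.022),('dish4',(382,240),.022),('jar',(290,125),.095),('funnel',(349,136),.03),('spoonA',(404,128),.003),('spoonB',(400,172),.003),('thA',(168,277),.01),('thB',(217,282),.01),('pink',(117,266),.047),('y1',(182,129),.03),('y2',(130,190),.03)]: print(n,pix2w(c,uv,z).round(3))
E
```

```text
case [0.58  0.238 0.047]
dish1 [ 0.64  -0.213  0.022]
dish2 [ 0.631 -0.409  0.022]
dish3 [ 0.477 -0.391  0.022]
dish4 [ 0.499 -0.194  0.022]
jar [0.757 0.037 0.095]
funnel [ 0.756 -0.115  0.03 ]
spoonA [ 0.79  -0.264  0.003]
spoonB [ 0.674 -0.25   0.003]
thA [0.404 0.32  0.01 ]
thB [0.393 0.203 0.01 ]
pink [0.429 0.428 0.047]
y1 [0.764 0.299 0.03 ]
y2 [0.609 0.416 0.03 ]
```

View pics/crop1.png

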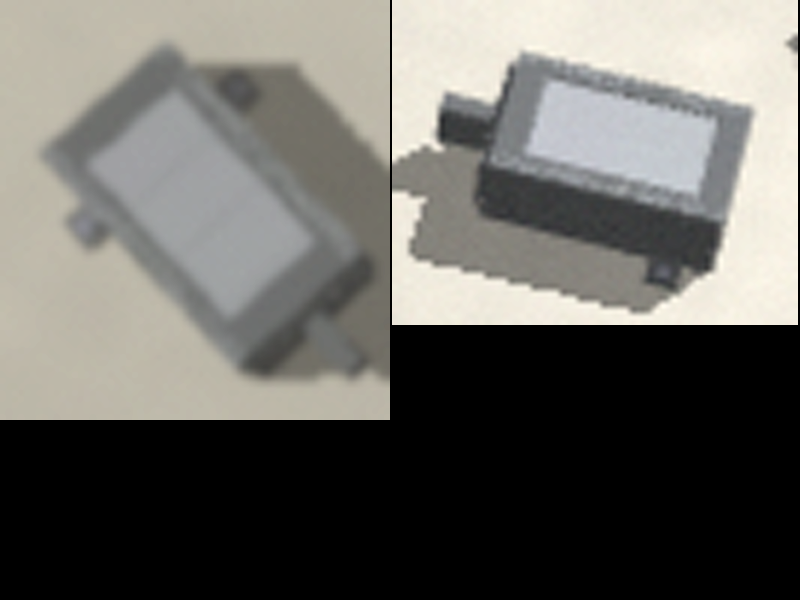

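```bash
python3 - <<'E'
from h import *
c=load('top0'); g=lambda u,v,z: pix2w(c,(165+u/6-.4,170+v/6-.4),z)
P=[g(170,42,.047),g(42,152,.047),g(240,363,.047),g(365,252,.047)]
for p in P: print(p.round(4))
d=(P[2]-P[1])+(P[3]-P[0]); print('len',np.linalg.norm(P[2]-P[1]),np.linalg.norm(P[3]-P[0]),'w',np.linalg.norm(P[0]-P[1]),'out ang',np.degrees(np.arctan2(d[1],d[0])), 'ctr',np.mean(P,0).round(4))
e=P[1]-P[0];print('wdir',np.degrees(np.arctan2(e[1],e[0])))
print('tip',g(357,362,.04).round(4),'base',g(312,322,.04).round(4))
E
```

```text
[0.6412 0.2641 0.047 ]
[0.596  0.3121 0.047 ]
[0.514  0.2315 0.047 ]
[0.5585 0.1844 0.047 ]
len 0.11495606778185406 0.11480831413784917 w 0.06595826956980051 out ang -135.77558807654967 ctr [0.5774 0.248  0.047 ]
wdir 133.23721149867208
tip [0.5157 0.1869 0.04  ] base [0.5312 0.2051 0.04  ]
```

>>> apply_moves --deltas '[{"twist": [0,0,-115.3],"travel": [0.319,-0.342,-0.1],"claw": 0.04},{"twist": [0,0,-115.3],"travel": [0.319,-0.342,-0.1],"claw": 0.04},{"twist": [0,0,-115.3],"travel": [0.319,-0.342,-0.1],"claw": 0.04},{"twist": [0,0,-115.3],"travel": [0.319,-0.342,-0.1],"claw": 0.04},{"twist": [0,0,-115.3],"travel": [0.319,-0.342,-0.1],"claw": 0.04},{"twist": [0,0,-115.3],"travel": [0.319,-0.342,-0.1],"claw": 0.04},{"twist": [0,0,-115.3],"travel": [0.319,-0.342,-0.1],"claw": 0.04},{"twist": [0,0,-115.3],"travel": [0.319,-0.342,-0.1],"claw": 0.04},{"twist": [0,0,-115.3],"travel": [0.319,-0.342,-0.1],"claw": 0.04},{"twist": [0,0,-115.3],"travel": [0.319,-0.342,-0.1],"claw": 0.04},{"twist": [0,0,-115.3],"travel": [0.319,-0.342,-0.1],"claw": 0.04},{"twist": [0,0,-115.3],"travel": [0.319,-0.342,-0.1],"claw": 0.04},{"twist": [0,0,-115.3],"travel": [0.319,-0.342,-0.1],"claw": 0.04},{"twist": [0,0,-115.3],"travel": [0.319,-0.342,-0.1],"claw": 0.04},{"twist": [0,0,-115.3],"travel": [0.319,-0.342,-0.1],"claw": 0.04},{"twist": [0,0,-115.3],"travel": [0.319,-0.342,-0.1],"claw": 0.04},{"twist": [0,0,-115.3],"travel": [0.319,-0.342,-0.1],"claw": 0.04}]' --newtons 40

```text
time: 1.8
ee_pos: [0.5224, 0.1958, 0.2038]
tool_rot: [0.927, 0.375, -0.0, -0.0]
ft_force: [0.2, 0.1, -0.2]
grip_width: 0.0397
finger_force: 0.0
```

```bash
python3 - <<'E'
from h import *
c=snap('wrist','w1'); s=robot.observe(); print(s['ee_pos'],s['tool_rot'],s['q'],s['ft_force'])
print(proj(c,[[.5238,.1966,.04],[.577,.248,.047]]))
E
```

```text
[0.52242603 0.1958471  0.20379556] [ 9.27055801e-01  3.74923370e-01 -8.93410356e-05 -3.58507132e-05] [1.45914162e-01 2.54182323e-01 1.73560928e+00 3.00774881e-05
 1.15199161e+00 9.48070025e-01] [0.18307952 0.06009646 0.41012931]
[[282.42937215 201.23194033]
 [282.54687585  96.62986437]]
```

View pics/w1.png

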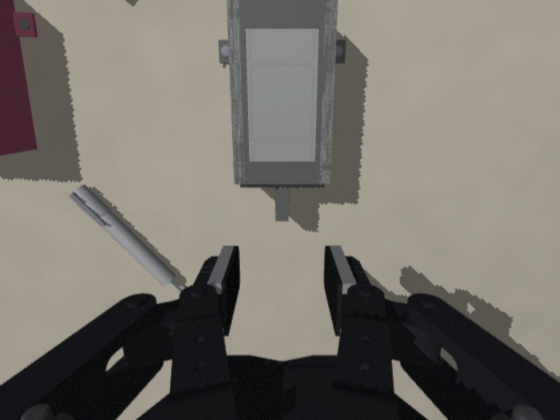

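```bash
python3 - <<'E'
from h import *
c=load('w1')
tip=pix2w(c,(282,220.5),.04); print('tip',tip.round(4)); 
m1=pix2w(c,(234.5,185),.047);m2=pix2w(c,(330,185),.047); b1=pix2w(c,(230.5,40),.047); b2=pix2w(c,(335.5,40),.047)
print(m1.round(4),m2.round(4),np.linalg.norm(m1-m2),((m1+m2)/2).round(4))
d=(b1+b2)/2-(m1+m2)/2; print('xang',np.degrees(np.arctan2(d[1],d[0]))); e=m1-m2; print(np.degrees(np.arctan2(e[1],e[0])), ((m1+m2)/2-tip)@np.r_[np.cos(.768),np.sin(.768),0])
print(tip+.011*np.r_[np.cos(.768),np.sin(.768),0])
E
```

```text
tip [0.5127 0.1863 0.04  ]
[0.5102 0.2309 0.047 ] [0.5574 0.182  0.047 ] 0.06799051303984097 [0.5338 0.2065 0.047 ]
xang 43.7704931333403
134.04429453540695 0.02925505619861158
[0.52056808 0.19390676 0.04      ]
```

>>> apply_moves --deltas '[{"twist": [0,0,0],"travel": [-0.002,-0.0015,-0.04],"claw": 0.04},{"twist": [0,0,0],"travel": [-0.002,-0.0015,-0.08],"claw": 0.04},{"twist": [0,0,0],"travel": [-0.002,-0.0015,-0.105],"claw": 0.04},{"twist": [0,0,0],"travel": [-0.002,-0.0015,-0.118],"claw": 0.04},{"twist": [0,0,0],"travel": [-0.002,-0.0015,-0.118],"claw": 0.04},{"twist": [0,0,0],"travel": [-0.002,-0.0015,-0.118],"claw": 0},{"twist": [0,0,0],"travel": [-0.002,-0.0015,-0.118],"claw": 0},{"twist": [0,0,0],"travel": [-0.002,-0.0015,-0.118],"claw": 0},{"twist": [0,0,0],"travel": [-0.002,-0.0015,-0.118],"claw": 0},{"twist": [0,0,0],"travel": [-0.002,-0.0015,-0.118],"claw": 0},{"twist": [0,0,0],"travel": [-0.002,-0.0015,-0.118],"claw": 0}]' --newtons 30

```text
time: 2.95
ee_pos: [0.5218, 0.1946, 0.0876]
tool_rot: [0.927, 0.374, 0.002, 0.0]
ft_force: [-1.0, 0.2, 6.3]
grip_width: 0.0098
finger_force: 33.6
```

>>> apply_moves --deltas '[{"twist": [0,0,0],"travel": [-0.0072,-0.0069,0.001],"claw": 0},{"twist": [0,0,0],"travel": [-0.0144,-0.0139,0.001],"claw": 0},{"twist": [0,0,0],"travel": [-0.0216,-0.0208,0.001],"claw": 0},{"twist": [0,0,0],"travel": [-0.0273,-0.0264,0.001],"claw": 0},{"twist": [0,0,0],"travel": [-0.0309,-0.0299,0.001],"claw": 0},{"twist": [0,0,0],"travel": [-0.0324,-0.0313,0.001],"claw": 0},{"twist": [0,0,0],"travel": [-0.0324,-0.0313,0.001],"claw": 0}]'

```text
time: 3.65
ee_pos: [0.488, 0.1626, 0.0871]
tool_rot: [0.927, 0.374, -0.0, 0.0]
ft_force: [0.4, -1.8, 6.5]
grip_width: 0.0094
finger_force: 33.6
```

>>> apply_moves --deltas '[{"twist": [0,0,0],"travel": [-0.0014,-0.0014,0],"claw": 0},{"twist": [0,0,0],"travel": [-0.0029,-0.0028,0],"claw": 0},{"twist": [0,0,0],"travel": [-0.0036,-0.0035,0],"claw": 0},{"twist": [0,0,0],"travel": [-0.0036,-0.0035,0],"claw": 0}]'

```text
time: 4.05
ee_pos: [0.4845, 0.1595, 0.0869]
tool_rot: [0.927, 0.374, -0.0, 0.0]
ft_force: [1.9, 1.3, 3.9]
grip_width: 0.0095
finger_force: 33.3
```

>>> apply_moves --deltas '[{"twist": [0,0,0],"travel": [-0.0014,-0.0014,0],"claw": 0},{"twist": [0,0,0],"travel": [-0.0022,-0.0021,0],"claw": 0},{"twist": [0,0,0],"travel": [-0.0022,-0.0021,0],"claw": 0}]'

```text
time: 4.35
ee_pos: [0.4821, 0.1573, 0.0868]
tool_rot: [0.927, 0.374, -0.0, -0.0]
ft_force: [2.7, 0.2, 4.4]
grip_width: 0.0097
finger_force: 33.3
```

>>> apply_moves --deltas '[{"twist": [0,0,0],"travel": [-0.0014,-0.0014,0],"claw": 0},{"twist": [0,0,0],"travel": [-0.0014,-0.0014,0],"claw": 0}]'

```text
time: 4.55
ee_pos: [0.4806, 0.1558, 0.0868]
tool_rot: [0.927, 0.374, -0.0, -0.0]
ft_force: [0.3, 0.6, 4.2]
grip_width: 0.0097
finger_force: 33.3
```

>>> apply_moves --deltas '[{"twist": [0,0,0],"travel": [-0.0014,-0.0014,0],"claw": 0},{"twist": [0,0,0],"travel": [-0.0014,-0.0014,0],"claw": 0}]'

```text
time: 4.75
ee_pos: [0.4803, 0.1553, 0.0869]
tool_rot: [0.927, 0.374, 0.001, -0.0]
ft_force: [6.7, 8.0, -1.4]
grip_width: 0.0093
finger_force: 32.4
```

>>> apply_moves --deltas '[{"twist": [0,0,0],"travel": [-0.0014,-0.0014,0],"claw": 0},{"twist": [0,0,0],"travel": [-0.0014,-0.0014,0],"claw": 0}]'

```text
time: 4.95
ee_pos: [0.4801, 0.1551, 0.0872]
tool_rot: [0.927, 0.374, 0.004, -0.001]
ft_force: [12.8, 15.0, -8.7]
grip_width: 0.0091
finger_force: 31.5
```

>>> apply_moves --deltas '[{"twist": [0,0,0],"travel": [0.0024,0.0024,0],"claw": 0},{"twist": [0,0,0],"travel": [0.0024,0.0024,0],"claw": 0},{"twist": [-1.21,1.26,0],"travel": [0.004,0.004,0.0037],"claw": 0},{"twist": [-2.43,2.52,0],"travel": [0.0056,0.0055,0.0073],"claw": 0},{"twist": [-3.64,3.78,0],"travel": [0.0073,0.0071,0.011],"claw": 0},{"twist": [-4.86,5.04,0],"travel": [0.0089,0.0087,0.0146],"claw": 0},{"twist": [-4.86,5.04,0],"travel": [0.0089,0.0087,0.0146],"claw": 0},{"twist": [-4.86,5.04,0],"travel": [0.0089,0.0087,0.0146],"claw": 0}]'

```text
time: 5.75
ee_pos: [0.4863, 0.1617, 0.1008]
tool_rot: [0.925, 0.374, -0.057, 0.023]
ft_force: [1.2, 0.8, 0.2]
grip_width: 0.0096
finger_force: 32.8
```

>>> apply_moves --deltas '[{"twist": [0,0,0],"travel": [-0.0022,-0.0021,0],"claw": 0},{"twist": [0,0,0],"travel": [-0.0043,-0.0042,0],"claw": 0},{"twist": [0,0,0],"travel": [-0.0043,-0.0042,0],"claw": 0}]'

```text
time: 6.05
ee_pos: [0.4817, 0.1571, 0.1011]
tool_rot: [0.926, 0.373, -0.057, 0.023]
ft_force: [0.2, -0.5, -0.0]
grip_width: 0.0098
finger_force: 32.7
```

>>> apply_moves --deltas '[{"twist": [0,0,0],"travel": [-0.0029,-0.0028,0],"claw": 0},{"twist": [0,0,0],"travel": [-0.0058,-0.0056,0],"claw": 0},{"twist": [0,0,0],"travel": [-0.0058,-0.0056,0],"claw": 0}]'

```text
time: 6.35
ee_pos: [0.4762, 0.1517, 0.1013]
tool_rot: [0.926, 0.374, -0.057, 0.023]
ft_force: [0.5, -0.5, -0.3]
grip_width: 0.0095
finger_force: 32.6
```

>>> apply_moves --deltas '[{"twist": [0,0,0],"travel": [-0.0036,-0.0035,0],"claw": 0},{"twist": [0,0,0],"travel": [-0.0072,-0.0069,0],"claw": 0},{"twist": [0,0,0],"travel": [-0.0108,-0.0104,0],"claw": 0},{"twist": [0,0,0],"travel": [-0.0144,-0.0139,0],"claw": 0},{"twist": [0,0,0],"travel": [-0.018,-0.0174,0],"claw": 0},{"twist": [0,0,0],"travel": [-0.018,-0.0174,0],"claw": 0}]'

```text
time: 6.95
ee_pos: [0.4583, 0.1343, 0.1014]
tool_rot: [0.926, 0.374, -0.057, 0.023]
ft_force: [-0.4, -0.6, -0.7]
grip_width: 0.0092
finger_force: 32.6
```

>>> apply_moves --deltas '[{"twist": [0,0,0],"travel": [-0.0036,-0.0035,0],"claw": 0},{"twist": [0,0,0],"travel": [-0.0072,-0.0069,0],"claw": 0},{"twist": [0,0,0],"travel": [-0.0108,-0.0104,0],"claw": 0},{"twist": [0,0,0],"travel": [-0.0144,-0.0139,0],"claw": 0},{"twist": [0,0,0],"travel": [-0.018,-0.0174,0],"claw": 0},{"twist": [0,0,0],"travel": [-0.0216,-0.0208,0],"claw": 0},{"twist": [0,0,0],"travel": [-0.0252,-0.0243,0],"claw": 0},{"twist": [0,0,0],"travel": [-0.0252,-0.0243,0],"claw": 0}]'

```text
time: 7.75
ee_pos: [0.4331, 0.11, 0.1014]
tool_rot: [0.926, 0.373, -0.057, 0.023]
ft_force: [0.4, -0.4, -1.6]
grip_width: 0.0095
finger_force: 32.6
```

>>> apply_moves --deltas '[{"twist": [1.21,-1.26,0],"travel": [-0.0016,-0.0016,-0.0037],"claw": 0},{"twist": [2.43,-2.52,0],"travel": [-0.0032,-0.0031,-0.0073],"claw": 0},{"twist": [3.64,-3.78,0],"travel": [-0.0049,-0.0047,-0.011],"claw": 0},{"twist": [4.86,-5.04,0],"travel": [-0.0065,-0.0063,-0.0146],"claw": 0},{"twist": [4.86,-5.04,0],"travel": [-0.0065,-0.0063,-0.0165],"claw": 0},{"twist": [4.86,-5.04,0],"travel": [-0.0065,-0.0063,-0.018],"claw": 0},{"twist": [4.86,-5.04,0],"travel": [-0.0065,-0.0063,-0.018],"claw": 0}]'

```text
time: 8.45
ee_pos: [0.4276, 0.1041, 0.0836]
tool_rot: [0.927, 0.374, -0.0, 0.0]
ft_force: [0.2, 0.1, -1.4]
grip_width: 0.0097
finger_force: 32.6
```

```bash
python3 - <<'E'
from h import *
a=snap('scene','s2'); b=snap('wrist','w2')
x=cv2.resize(a['color'][120:260,220:400],(400,311)); y=cv2.resize(b['color'],(400,300)); im=np.vstack([x[:300],y]); im=np.clip(im*1.4,0,255).astype(np.uint8)
cv2.imwrite('pics/v2.png',im[:,:,::-1])
E
```

```text
(no output)
```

View pics/v2.png

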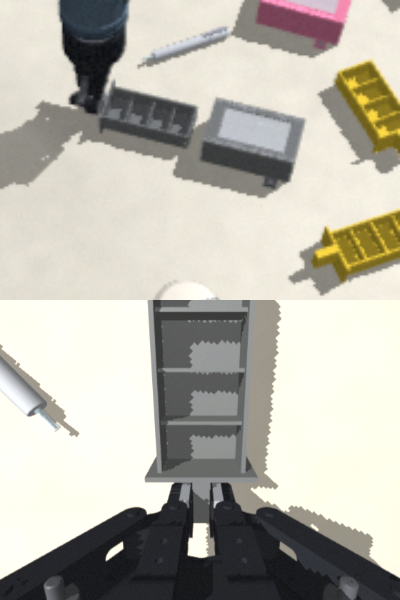

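>>> apply_moves --deltas '[{"twist": [0,0,0],"travel": [0,0,-0.001],"claw": 0},{"twist": [0,0,0],"travel": [0,0,-0.0018],"claw": 0},{"twist": [0,0,0],"travel": [0,0,-0.0018],"claw": 0},{"twist": [0,0,0],"travel": [0,0,-0.0018],"claw": 0.035},{"twist": [0,0,0],"travel": [0,0,-0.0018],"claw": 0.035},{"twist": [0,0,0],"travel": [0,0,-0.0018],"claw": 0.035},{"twist": [0,0,0],"travel": [0,0,-0.0018],"claw": 0.035},{"twist": [0,0,0],"travel": [0,0,0.02],"claw": 0.035},{"twist": [0,0,0],"travel": [0,0,0.05],"claw": 0.035},{"twist": [0,0,0],"travel": [0,0,0.1],"claw": 0.06},{"twist": [0,0,0],"travel": [0,0,0.1],"claw": 0.08},{"twist": [0,0,0],"travel": [0,0,0.1],"claw": 0.08}]'

```text
time: 9.75
ee_pos: [0.4281, 0.1041, 0.1846]
tool_rot: [0.927, 0.374, 0.002, 0.001]
ft_force: [0.1, -0.3, -0.9]
grip_width: 0.077
finger_force: 0.0
```

```bash
python3 - <<'E'
from h import *
b=snap('wrist','w3')
cv2.imwrite('pics/w3b.png',np.clip(b['color'][:,:,::-1]*1.4,0,255).astype(np.uint8))
print(robot.observe()['ee_pos'], proj(b,[[.4801,.1548,.03]]))
E
```

```text
[0.42698453 0.10411487 0.18319235] [[280.68621044 101.76268385]]
```

View pics/w3b.png

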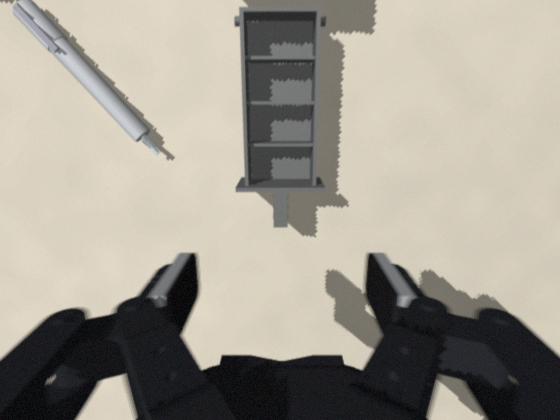

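>>> apply_moves --deltas '[{"twist": [0,0,0],"travel": [0.026,0.025,0],"claw": 0.083},{"twist": [0,0,0],"travel": [0.051,0.0495,0],"claw": 0.083},{"twist": [0,0,0],"travel": [0.051,0.0495,-0.03],"claw": 0.083},{"twist": [0,0,0],"travel": [0.051,0.0495,-0.07],"claw": 0.083},{"twist": [0,0,0],"travel": [0.051,0.0495,-0.098],"claw": 0.083},{"twist": [0,0,0],"travel": [0.051,0.0495,-0.108],"claw": 0.083},{"twist": [0,0,0],"travel": [0.051,0.0495,-0.108],"claw": 0.083},{"twist": [0,0,0],"travel": [0.051,0.0495,-0.108],"claw": 0.04},{"twist": [0,0,0],"travel": [0.051,0.0495,-0.108],"claw": 0.04},{"twist": [0,0,0],"travel": [0.051,0.0495,-0.108],"claw": 0.04},{"twist": [0,0,0],"travel": [0.051,0.0495,-0.108],"claw": 0.04},{"twist": [0,0,0],"travel": [0.051,0.0495,-0.108],"claw": 0.04}]' --newtons 30

```text
time: 11.0
ee_pos: [0.4795, 0.1537, 0.0771]
tool_rot: [0.927, 0.374, 0.001, 0.0]
ft_force: [-0.9, -0.3, 6.7]
grip_width: 0.0495
finger_force: 31.9
```

>>> apply_moves --deltas '[{"twist": [0,0,0],"travel": [0,0,0.01],"claw": 0.04},{"twist": [0,0,0],"travel": [0,0,0.03],"claw": 0.04},{"twist": [0,0,0],"travel": [0,0,0.06],"claw": 0.04},{"twist": [0,0,0],"travel": [0,0,0.09],"claw": 0.04},{"twist": [0,0,0],"travel": [0,0,0.1],"claw": 0.04},{"twist": [0,0,0],"travel": [0,0,0.1],"claw": 0.04},{"twist": [0,0,0],"travel": [0,0,0.1],"claw": 0.04}]'

```text
time: 11.7
ee_pos: [0.4775, 0.1535, 0.1747]
tool_rot: [0.927, 0.374, -0.001, -0.0]
ft_force: [-0.4, -0.4, -1.1]
grip_width: 0.0495
finger_force: 31.5
```

```bash
python3 - <<'E'
from h import *
a=cv2.imread('pics/top0.png')[172:262,370:480]
a=cv2.resize(a,None,fx=6,fy=6,interpolation=cv2.INTER_CUBIC)
cv2.imwrite('pics/dish.png',np.clip(a*1.4,0,255).astype(np.uint8))
E
```

```text
(no output)
```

View pics/dish.png

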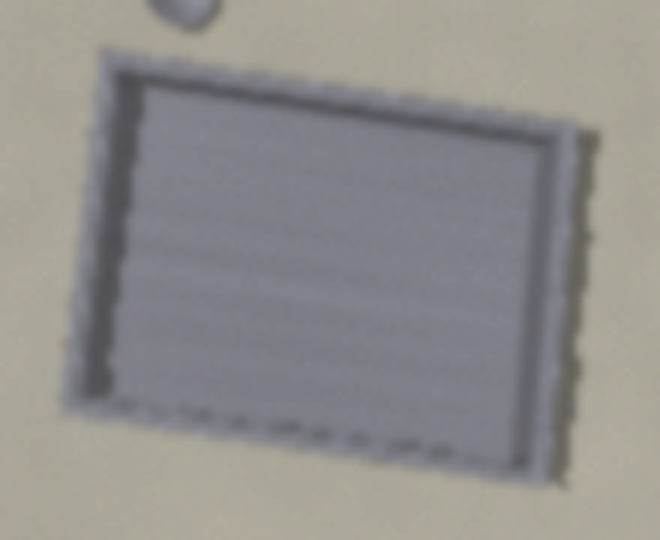

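```bash
python3 - <<'E'
from h import *
c=load('top0'); P=np.array([pix2w(c,(370+u/6-.4,172+v/6-.4),.022) for u,v in [(102,52),(578,122),(548,486),(65,410)]])
print(P.round(4),P.mean(0).round(4)); d=P[0]-P[1]+P[3]-P[2]; e=P[0]-P[3]+P[1]-P[2]
print(np.degrees(np.arctan2(d[1],d[0])),np.degrees(np.arctan2(e[1],e[0])),np.linalg.norm(d)/2,np.linalg.norm(e)/2)
s=robot.observe(); print(s['ee_pos'],s['q'])
E
```

```text
[[ 0.6472 -0.2092  0.022 ]
 [ 0.6215 -0.4085  0.022 ]
 [ 0.4706 -0.3883  0.022 ]
 [ 0.4987 -0.1905  0.022 ]] [ 0.5595 -0.2991  0.022 ]
82.29700308814621 -7.419904119901479 0.2004035667086491 0.1509605317759127
[0.47754978 0.15352352 0.17465176] [7.39852121e-02 1.80747340e-01 1.89447103e+00 1.91670816e-05
 1.06751203e+00 8.77393688e-01]
```

>>> apply_moves --deltas '[{"twist": [0,0,3],"travel": [0.003,-0.015,0],"claw": 0.04},{"twist": [0,0,6],"travel": [0.008,-0.045,0],"claw": 0.04},{"twist": [0,0,10],"travel": [0.016,-0.085,0],"claw": 0.04},{"twist": [0,0,14],"travel": [0.024,-0.125,0],"claw": 0.04},{"twist": [0,0,18],"travel": [0.031,-0.165,0],"claw": 0.04},{"twist": [0,0,22],"travel": [0.0385,-0.205,0],"claw": 0.04},{"twist": [0,0,26],"travel": [0.046,-0.245,0],"claw": 0.04},{"twist": [0,0,30],"travel": [0.053,-0.285,0],"claw": 0.04},{"twist": [0,0,34],"travel": [0.061,-0.325,0],"claw": 0.04},{"twist": [0,0,37],"travel": [0.068,-0.365,0],"claw": 0.04},{"twist": [0,0,38.4],"travel": [0.075,-0.4,0],"claw": 0.04},{"twist": [0,0,38.4],"travel": [0.08,-0.425,0],"claw": 0.04},{"twist": [0,0,38.4],"travel": [0.082,-0.438,0],"claw": 0.04},{"twist": [0,0,38.4],"travel": [0.0824,-0.4415,0],"claw": 0.04},{"twist": [0,0,38.4],"travel": [0.0824,-0.4415,0],"claw": 0.04},{"twist": [0,0,38.4],"travel": [0.0824,-0.4415,0],"claw": 0.04}]'

```text
time: 13.3
ee_pos: [0.5603, -0.2863, 0.1748]
tool_rot: [0.752, 0.659, -0.0, -0.001]
ft_force: [-1.1, -0.4, -1.1]
grip_width: 0.0497
finger_force: 31.5
```

```bash
python3 - <<'E'
from h import *
a=snap('scene','s4'); b=snap('wrist','w4')
x=cv2.resize(a['color'][200:340,70:250],(600,467))[:440]; y=cv2.resize(b['color'],(200,150)); im=np.zeros((440,800,3),np.uint8); im[:,:600]=x; im[:150,600:]=y
cv2.imwrite('pics/v4.png',np.clip(im[:,:,::-1]*1.4,0,255).astype(np.uint8))
E
```

```text
(no output)
```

View pics/v4.png

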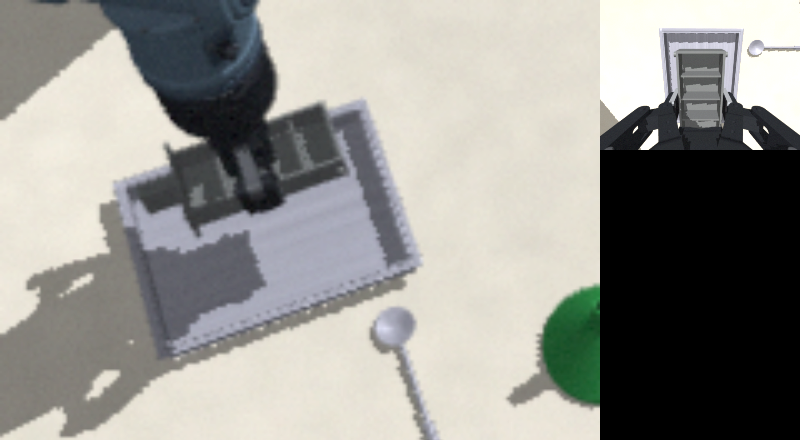

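>>> apply_moves --deltas '[{"twist": [0,0,0],"travel": [0,0,-0.02],"claw": 0.04},{"twist": [0,0,0],"travel": [0,0,-0.045],"claw": 0.04},{"twist": [0,0,0],"travel": [0,0,-0.068],"claw": 0.04},{"twist": [0,0,0],"travel": [0,0,-0.082],"claw": 0.04},{"twist": [0,0,0],"travel": [0,0,-0.09],"claw": 0.04},{"twist": [0,0,0],"travel": [0,0,-0.093],"claw": 0.04},{"twist": [0,0,0],"travel": [0,0,-0.095],"claw": 0.04},{"twist": [0,0,0],"travel": [0,0,-0.095],"claw": 0.04},{"twist": [0,0,0],"travel": [0,0,-0.095],"claw": 0.04}]'

```text
time: 14.3
ee_pos: [0.5611, -0.2883, 0.0814]
tool_rot: [0.753, 0.658, 0.0, 0.001]
ft_force: [-0.4, -0.3, -1.7]
grip_width: 0.0491
finger_force: 31.5
```

>>> apply_moves --deltas '[{"twist": [0,0,0],"travel": [0,0,-0.001],"claw": 0.04},{"twist": [0,0,0],"travel": [0,0,-0.0015],"claw": 0.04},{"twist": [0,0,0],"travel": [0,0,-0.0015],"claw": 0.04}]'

```text
time: 14.6
ee_pos: [0.5607, -0.288, 0.0792]
tool_rot: [0.753, 0.658, 0.0, 0.0]
ft_force: [0.3, 0.6, 0.2]
grip_width: 0.0497
finger_force: 31.7
```

Near contact; a little more.

>>> apply_moves --deltas '[{"twist": [0,0,0],"travel": [0,0,-0.001],"claw": 0.04},{"twist": [0,0,0],"travel": [0,0,-0.0015],"claw": 0.04},{"twist": [0,0,0],"travel": [0,0,-0.0015],"claw": 0.04}]'

```text
time: 14.9
ee_pos: [0.5608, -0.2881, 0.0791]
tool_rot: [0.753, 0.659, -0.0, 0.0]
ft_force: [-4.5, 2.7, 11.5]
grip_width: 0.0496
finger_force: 33.0
```

>>> apply_moves --deltas '[{"twist": [0,0,0],"travel": [0,0,0.0007],"claw": 0.055},{"twist": [0,0,0],"travel": [0,0,0.0007],"claw": 0.065},{"twist": [0,0,0],"travel": [0,0,0.0007],"claw": 0.075},{"twist": [0,0,0],"travel": [0,0,0.0007],"claw": 0.075},{"twist": [0,0,0],"travel": [0,0,0.0007],"claw": 0.075},{"twist": [0,0,0],"travel": [0,0,0.01],"claw": 0.075},{"twist": [0,0,0],"travel": [0,0,0.03],"claw": 0.075},{"twist": [0,0,0],"travel": [0,0,0.07],"claw": 0.075},{"twist": [0,0,0],"travel": [0,0,0.12],"claw": 0.075},{"twist": [0,0,0],"travel": [-0.05,0.05,0.15],"claw": 0.075},{"twist": [0,0,0],"travel": [-0.1,0.1,0.15],"claw": 0.075},{"twist": [0,0,0],"travel": [-0.15,0.15,0.15],"claw": 0.075},{"twist": [0,0,0],"travel": [-0.15,0.15,0.15],"claw": 0.075}]'

```text
time: 16.2
ee_pos: [0.421, -0.1484, 0.2276]
tool_rot: [0.753, 0.658, 0.0, 0.001]
ft_force: [-0.5, 0.9, 1.3]
grip_width: 0.0749
finger_force: 0.0
```

```bash
python3 - <<'E'
from h import *
a=snap('scene','s5'); b=snap('top','t5')
x=cv2.resize(a['color'][210:320,90:220],(400,338)); y=cv2.resize(b['color'][170:264,365:476],(400,338)); im=np.hstack([x,y])
cv2.imwrite('pics/v5.png',np.clip(im[:,:,::-1]*1.4,0,255).astype(np.uint8))
E
```

```text
(no output)
```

View pics/v5.png

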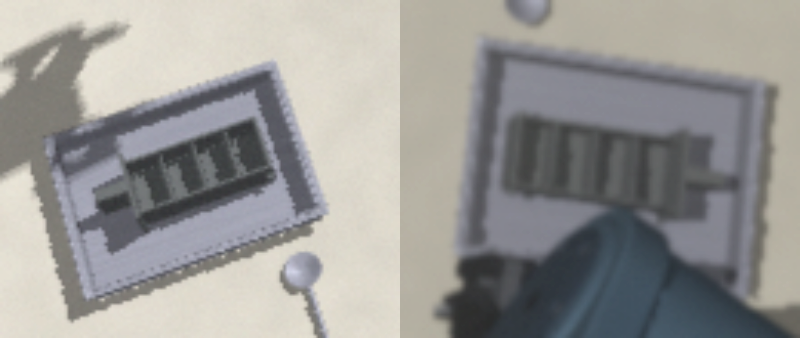

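The tray lies flat and free inside the dish, clear of all four walls.

```bash
python3 -c "
from station import robot
print(robot.job_done())"
```

```text
the job is handed in; nothing more can be done
None
```

The tray was drawn to its stop, lifted over the lip and let go on the plaster. I then took it by its long sides and set it down flat in the steel dish, and handed the job in at about 16 s; no verdict came back.

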